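# Clamp the square tube in the weld fixture

## Robot

A 6-joint arm with a two-finger parallel gripper is mounted at the origin on the work surface. World frame = base frame: x ahead of the robot, y to its left, z up, the work surface at z = 0. Lengths are in mm, angles in rad, forces in N, time in s.
With the tool pointing down it reaches from about 275 to 850 mm from the base axis. Payload 5.2 kg.
Tool frame: the origin (TCP) lies at the very end of the fingers, on their centre line; the grasp point (between the pads) lies 19 mm behind it (bot.grasp_offset is the distance from the TCP to the grasp point, in mm); z points along the fingers, y is the line along which they close (so a half turn about z gives the same grasp; the last joint's range is limited). The gripper opens to 85 mm and grips with 20 to 120 N. Pads are 22 mm wide; open, the fingers measure 114 mm over their backs; the gripper's body (76 mm by 85 mm) begins 54 mm behind the grasp point. The pads swing forward as they close: fully open they stand 13 mm farther back than shut.
Start: joints at [-1.552, 0.259, 1.535, -0, 1.348, -0.203], TCP at [121.013, -536.527, 231.31] pointing down, gripper open.
Joint ranges: [-3.14, 3.14], [-0.91, 2.08], [0.19, 2.58], [-1.22, 4.36], [0.22, 2.71], [-3.12, 3.12]. Speed limits (rad/s): [2.57, 2.57, 3.14, 3.14, 3.14, 3.14].

## Interface

Orientations are given as a unit quaternion [x, y, z, w].
In Python, from station import bot gives the robot as it stands. The module is installed in compiled form; this text tells all that it offers.
- The arm moves only by the tool arm_command, never from a script. Its argument "commands" is a list of rows, each a list of 3 entries, a list of its own where there are three numbers: the shift along the tool's x, y, z normalised to -1 to 1, where 1 is 0.6 m, then the turn about the tool's z normalised to -1 to 1, where 1 is 30 degrees, then the opening, from -1 (shut) to 1 (fully open). A call has exactly 5 rows; each row shifts and turns the commanded pose from where the row before left it, along the tool's axes as they then stand; what a row does not reach is not made up. A row lasts 1/12 s, in which the tool goes at most 41.7 mm and 7.16 degrees, less where a joint would pass 70% of its speed; a pose out of reach is approached as far as the arm can. A call with a number of a shift or a turn outside -1 to 1 is refused whole. A call with a gripper value outside its range is refused whole. The fingers move at their own pace and stop on an object; "grip_force" is the grip in N (left out, the last holds). Time passes only in rows, so rows that do not move let the fingers close, or fill a call up. It gives the time, the measured TCP pose, the force, the opening and the grip force at its end, in the units of the state.
- bot.read_state(): the state, without advancing time (a new reading comes with each control period).
- bot.camera(name): name is "scene" or "top" or "wrist"; returns the picture (480x640x3 uint8, red, green, blue); there is no depth.
- bot.get_calibration(name): a dict with "intrinsics" (3x3 intrinsics, pixels), "dist_coeffs" ([k1, k2, p1, p2, k3] as OpenCV has them; the pictures are not rectified), "R" (3x3) and "t" (3): a world point X has camera coordinates R X + t; the wrist camera has in their place "mount" (4x4, takes a point from camera to tool coordinates, whose origin is the TCP and whose axes are the flange's). Camera axes: x right, y down, z forward; pixel columns grow to the right and rows downward; lengths in mm; the calibration is good to about 2 mm. A picture is of the moment at which its call begins: read the wrist's pose just before it. get_calibration takes no time and is no camera call.
- bot.job_done(): hands the job in; it is judged then, once.
The state is a dict: "t": time; "joint_positions": joint angles; "joint_velocities": joint speeds; "joint_efforts": joint torques, N m; "tool_pos": TCP position; "ee_rot": TCP orientation; "wrist_force": force on the tool from outside, world axes, zero at the start; "torque": the same for the moment, N m; "grip_width": opening from 0.0 (shut) to 1.0 (fully open); "grasp_force": force on a finger pad.
Only numpy, scipy, OpenCV 4.12 (cv2) and the standard library are available. Lean on these libraries where they do the work, as an engineer would, in place of code of your own. Each camera call takes 0.05 s, during which the arm holds its last target. There are 200 camera calls.

## Task

Find the bay of the weld fixture that holds the square piece of tube. Push that tube along its bay until it stands fully against the backstop, then push the post of the same bay's swing clamp round until it clicks past its detent and stays locked over the tube. Leave the round tube, the other bay's clamp and the things lying about where they are, and keep the square tube standing in its bay.

Things in the scene. Friction and masses are not known exactly. Their poses are not given: they have to be found in the camera images.
- fixture: steel plate 240 (x) by 360 (y) by 12 mm, fixed, with two mirrored bays at y = +75 (left) and -75 mm (right). Origin: centre of underside; x from the bays' open mouths to their backstops, roughly away from the robot. Bay: rails 10 mm wide, 15 high, 56 apart inside, from x = -70 to 45 mm; backstop 76 mm wide, 36 high, near face at x = 45 mm. All heights of rails and backstop are above the plate.
- home_left (a point): floor point of the left (+y) bay where a tube's origin lies when the tube stands fully against the backstop; 12 mm above the table; axes as the fixture
- home_right (a point): the same point of the right (-y) bay; axes as the fixture
- pivot_left (a point): on the vertical turning axis of the left clamp, at the arm's underside, 65 mm above the table, over a pedestal 36 mm across; 58 mm outward (fixture +y) of home_left. From here the arm's plain end reaches 48 mm, away from the post, and passes 3 mm above a standing tube when locked
- pivot_right (a point): the same of the right clamp, 58 mm outward (fixture -y) of home_right
- post_left (a point): centre of the top of the upright round push post, 22 mm across, on the left clamp's arm, 80 mm from its turning axis, 112 mm above the table. The arm is a flat bar 18 mm wide, top 79 mm above the table, so 33 mm of the post stands free above it
- post_right (a point): the same of the right clamp's post
- clamp_left (a joint): left clamp, 0 = open, 1.2 = locked, growing clockwise from above. A spring strut is its detent: it rests at 0 or 1.2; released short of 0.6 rad it springs back, past 0.6 it snaps to 1.2. The push at the post is 9 to 11 N at the start, falling to none at 0.6. From the pivot the post points along the fixture's +y when locked, and 1.2 rad back from that, towards -x, when open.
- clamp_right (a joint): right clamp, 0 = open, 1.2 = locked, growing counter-clockwise from above. A spring strut is its detent: it rests at 0 or 1.2; released short of 0.6 rad it springs back, past 0.6 it snaps to 1.2. The push at the post is 9 to 11 N at the start, falling to none at 0.6. From the pivot the post points along the fixture's -y when locked, and 1.2 rad back from that, towards -x, when open.
- square_tube: piece of square steel tube standing on end, 50 by 50 mm outside, 50 mm high, wall 4 mm, open at top, 0.23 to 0.38 kg, loose, slides under a push of 2 to 6 N. It stands between the rails of one of the two bays, with about 3 mm play at each side, 35 to 65 mm short of home. Origin: centre of the underside, z along the bore
- round_tube: piece of round steel tube standing on end, 50 mm across, 50 mm high, wall 4 mm, loose; stands in the other bay and stays there. Origin: centre of the underside
- hammer: hammer with a wooden handle lying on the table to the right of the fixture, a bystander
- brush: brush with a wooden handle lying on the table to the left of the fixture, a bystander
- weight_block: small stepped steel block 70 by 45 by 60 mm on the table beyond the fixture, a bystander
Things that resemble listed ones, but are neither listed nor needed, are in the scene too. Leave any orange look-alike of the square_tube alone.

How it is judged:
By the outcome, as a careful person would: the job done as asked, in the order asked, and still so for the second after the job is handed in, with the robot touching nothing.
It also fails if it takes over 42 s, if anything falls off the work surface, if the arm or the gripper's body presses on something with over 40 N, if the wrist force passes 120 N, or if a joint passes its speed limit or range.

## Working session

There is one attempt and no reset: what is moved stays moved. The work goes in short steps, Python scripts to look and compute and a tool call to move; the robot and the scene stay as the last step left them, time stands still between calls to the robot, and variables do not carry over. Pictures are saved under pics/ and viewed, at most 10 in all, crops included, and the job is handed in when it is done.

Besides the shell and the picture viewer there is one more tool, called after "Call:" by a JSON object that holds its "fn" and its "kwargs". arm_command: Moves the arm, as the interface text tells. Scaled input: -1 to 1 covers 0.6 m each way for a shift and 30 degrees each way for a turn. Its arguments: {"type":"object","properties":{"commands":{"type":"array","items":{"type":"array"}},"grip_force":{"type":"number"}},"required":["commands"]}

```bash
mkdir -p pics
python3 - <<'E'
from station import bot
import cv2,numpy as np
for n in ("scene","top"):
    im=bot.camera(n); cv2.imwrite(f"pics/{n}0.png",im[:,:,::-1])
    c=bot.get_calibration(n); print(n,{k:np.round(np.array(v),3).tolist() for k,v in c.items()})
s=bot.read_state(); print(s)
E
```

```text
scene {'intrinsics': [[463.781, 0.0, 327.914], [0.0, 463.781, 240.907], [0.0, 0.0, 1.0]], 'dist_coeffs': [-0.076, 0.0, 0.0, 0.0, 0.0], 'R': [[0.613, 0.79, 0.0], [0.694, -0.538, -0.48], [-0.379, 0.294, -0.877]], 't': [-345.061, -381.871, 1265.627]}
top {'intrinsics': [[472.492, 0.0, 316.011], [0.0, 472.492, 235.703], [0.0, 0.0, 1.0]], 'dist_coeffs': [-0.001, 0.0, 0.0, 0.0, 0.0], 'R': [[-0.011, -1.0, 0.014], [-0.99, 0.009, -0.139], [0.139, -0.016, -0.99]], 't': [-26.146, 610.654, 1065.805]}
{'t': 0.1, 'joint_positions': array([-1.55181667e+00,  2.59255872e-01,  1.53594692e+00, -2.20105568e-05,
        1.34799635e+00, -2.02797831e-01]), 'joint_velocities': array([ 1.08252145e-03, -2.38608826e-03, -2.26495099e-03, -1.07191205e-03,
        3.65174125e-05, -6.98091345e-04]), 'joint_efforts': array([ 3.39721832e-03, -4.46966136e+01, -2.91246736e+01, -6.16974444e-05,
        6.24757857e-03,  3.16680519e-05]), 'tool_pos': array([ 120.98773052, -536.05583865,  230.57621502]), 'ee_rot': array([ 9.93857550e-01,  1.10664017e-01,  6.30357213e-05, -8.00840829e-04]), 'wrist_force': array([ 0.6395685 , -0.36171026, -0.21182226]), 'torque': array([-0.01651976,  0.01116928, -0.03400079]), 'grasp_force': 0.0, 'grip_width': 1.003243779766734}
```

View pics/top0.png

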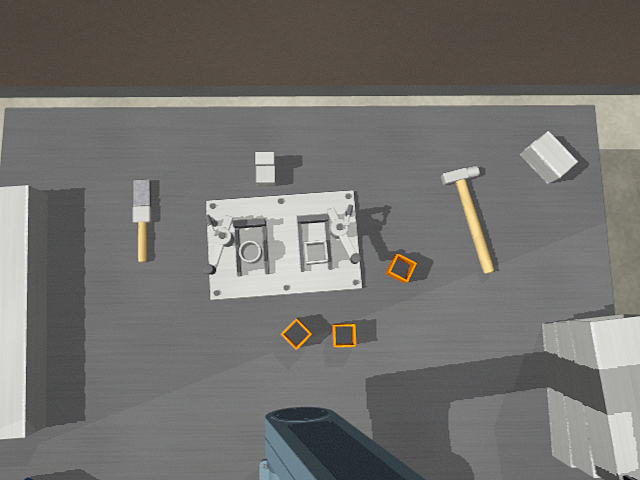

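View pics/scene0.png

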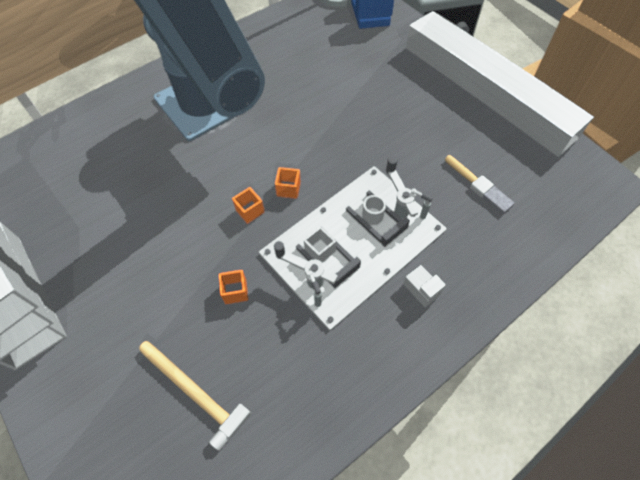

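Top view: the square tube is in the right bay at about (316,250) and the round tube is in the left bay at (250,252). The look-alikes for the square tube are orange and outside the bays, at (402,268), (296,334) and (344,335). I choose the grey one at (316,250). In the scene view it is at about (320,241).

```bash
cat > h.py <<'E'
from station import bot
import cv2,numpy as np
def ray(n,px,z):
    c=bot.get_calibration(n); K=np.array(c["intrinsics"]); R=np.array(c["R"]); t=np.array(c["t"])
    p=cv2.undistortPoints(np.array(px,float).reshape(-1,1,2),K,np.array(c["dist_coeffs"])).reshape(-1,2)
    d=np.c_[p,np.ones(len(p))]@R; C=-R.T@t
    return C+d*((z-C[2])/d[:,2])[:,None]
def quad(mask):
    cs,_=cv2.findContours(mask,cv2.RETR_EXTERNAL,cv2.CHAIN_APPROX_NONE)
    c=max(cs,key=cv2.contourArea)
    return cv2.boxPoints(cv2.minAreaRect(c)),cv2.convexHull(c),c
E
python3 - <<'E'
from h import *
im=cv2.imread("pics/top0.png"); g=im.min(2)
m=((g>165)*255).astype(np.uint8); roi=np.zeros_like(m); roi[188:305,195:372]=255; m&=roi
m=cv2.morphologyEx(m,cv2.MORPH_CLOSE,np.ones((3,3)))
q,h,c=quad(m)
ap=cv2.approxPolyDP(h,4,True).reshape(-1,2)
print("hull",ap.tolist())
P=ray("top",ap,12)[:,:2]; print(P.round(1).tolist())
print([np.linalg.norm(P[i]-P[i-1]).round(1) for i in range(len(P))])
im=cv2.imread("pics/top0.png")
a=cv2.resize(im[185:305,195:370],None,fx=4.5,fy=4.5,interpolation=cv2.INTER_CUBIC)
cv2.imwrite("pics/crop1.png",a)
E
```

```text
hull [[353, 191], [361, 287], [210, 298], [206, 201]]
[[724.4, -124.7], [490.4, -138.6], [468.5, 219.1], [702.3, 233.4]]
[np.float64(358.8), np.float64(234.3), np.float64(358.4), np.float64(234.3)]
```

View pics/crop1.png

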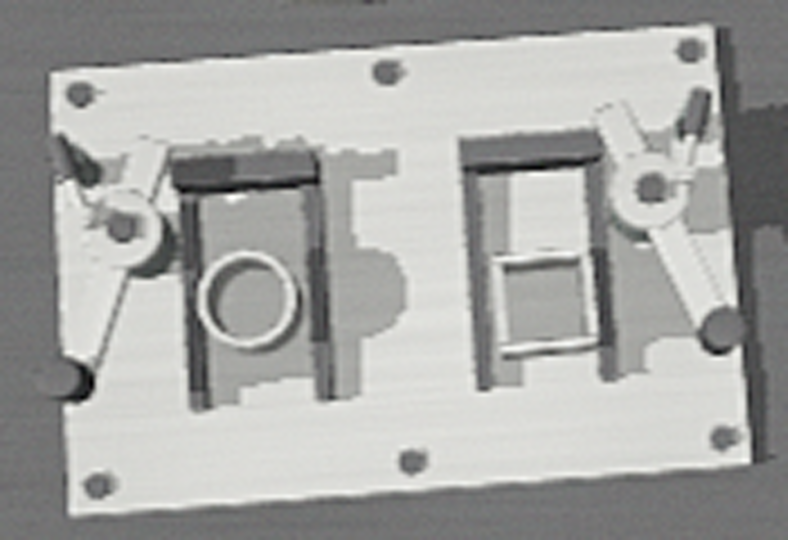

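The crop shows the square, thin-walled grey tube in the right bay at crop (545,305), which is full-frame pixel (316,253). The right clamp is open, with its post top at crop (721,330).

```bash
cat >> h.py <<'E'
C=np.array([596.4,47.3]); A=0.061
Rf=np.array([[np.cos(A),-np.sin(A)],[np.sin(A),np.cos(A)]])
def W(p): return C+Rf@np.array(p,float)
def F(w): return Rf.T@(np.array(w)[:2]-C)
E
python3 - <<'E'
from h import *
def cp(x,y): return (195+(x+.5)/4.5-.5,185+(y+.5)/4.5-.5)
print("post F", F(ray("top",[cp(721,328)],112)[0]), "expect",(-54.6,-162))
print("tube F",[F(p).round(1) for p in ray("top",[cp(493,258),cp(592,252),cp(601,347),cp(501,357)],62)])
print("strut top px F z~100", F(ray("top",[cp(700,95)],90)[0]))
print("hole ctr", [F(p).round(1) for p in ray("top",[cp(387,72),cp(413,461)],12)])
# scene check
im=cv2.imread("pics/scene0.png");c=bot.get_calibration("scene")
def proj(p,z):
    X=np.r_[W(p),z]; return cv2.projectPoints(X[None],cv2.Rodrigues(np.array(c["R"]))[0],np.array(c["t"]),np.array(c["intrinsics"]),np.array(c["dist_coeffs"]))[0].ravel().round(1)
print("scene: corners",[proj(p,12) for p in [(-120,-180),(120,-180),(120,180),(-120,180)]],"post",proj((-54.6,-162),112))
s=bot.read_state();print(s['tool_pos'],s['ee_rot'])
for p in [(-95,-75),(-16,-75)]: print(p,W(p))
E
```

```text
post F [ -54.53230862 -159.9607685 ] expect (-54.6, -162)
tube F [array([ -6.1, -51.7]), array([  -6.6, -102.5]), array([ -55.5, -103.4]), array([-57. , -52.3])]
strut top px F z~100 [  65.57600102 -161.52012271]
hole ctr [array([105.5,  -1.4]), array([-104.5,   -2.1])]
scene: corners [array([257.4, 252.4]), array([328.7, 331.1]), array([446.8, 230.2]), array([374., 167.])] post [277.7 246.1]
[ 120.98773052 -536.05583865  230.57621502] [ 9.93857550e-01  1.10664017e-01  6.30357213e-05 -8.00840829e-04]
(-95, -75) [506.14885597 -33.35191257]
(-16, -75) [585.00192204 -28.53590059]
```

Call:
{"fn": "arm_command", "kwargs": {"commands": [[[0.04,-0.056,0],0.153,-1],[[0.04,-0.056,0],0.153,-1],[[0.048,-0.049,0],0,-1],[[0.048,-0.049,0],0,-1],[[0.048,-0.049,0],0,-1]], "grip_force": 40}}

```text
t: 0.52
tool_pos: [237.3, -366.6, 231.0]
ee_rot: [1.0, 0.03, -0.0, -0.0]
wrist_force: [0.5, -0.1, 0.1]
grip_width: 0.3
grasp_force: 0.0
```

Call:
{"fn": "arm_command", "kwargs": {"commands": [[[0.048,-0.049,0],0,-1],[[0.048,-0.049,0],0,-1],[[0.048,-0.049,0],0,-1],[[0.048,-0.049,0],0,-1],[[0.048,-0.049,0],0,-1]]}}

```text
t: 0.93
tool_pos: [372.2, -210.9, 231.2]
ee_rot: [1.0, 0.031, -0.0, -0.0]
wrist_force: [-0.0, -1.0, 0.3]
grip_width: 0.0
grasp_force: 0.0
```

Call:
{"fn": "arm_command", "kwargs": {"commands": [[[0.045,-0.052,0],0,-1],[[0.045,-0.052,0],0,-1],[[0.045,-0.052,0],0,-1],[[0.045,-0.052,0],0,-1],[[0,0,0],0,-1]]}}

```text
t: 1.35
tool_pos: [474.6, -75.6, 231.1]
ee_rot: [0.999, 0.034, 0.001, -0.001]
wrist_force: [-0.5, -0.8, 0.9]
grip_width: -0.001
grasp_force: 0.0
```

Call:
{"fn": "arm_command", "kwargs": {"commands": [[[0.028,-0.034,0],0,-1],[[0.028,-0.034,0],0,-1],[[0,0,0.067],0,-1],[[0,0,0.067],0,-1],[[0,0,0.067],0,-1]]}}

```text
t: 1.77
tool_pos: [503.0, -38.7, 109.8]
ee_rot: [1.0, 0.031, 0.001, 0.0]
wrist_force: [1.0, -0.3, -0.9]
grip_width: -0.003
grasp_force: 0.0
```

Call:
{"fn": "arm_command", "kwargs": {"commands": [[[0,0,0.067],0,-1],[[0,0,0],0,-1],[[0,0,0],0,-1],[[0,0,0],0,-1],[[0,0,0],0,-1]]}}

```text
t: 2.18
tool_pos: [504.8, -39.8, 73.2]
ee_rot: [1.0, 0.031, 0.002, 0.001]
wrist_force: [0.3, 0.1, 0.2]
grip_width: 0.001
grasp_force: 0.0
```

Run:
```python
from h import *
s=bot.read_state(); print(F(s['tool_pos']),s['tool_pos'],s['ee_rot'],s['wrist_force'])
im=bot.camera("top"); 
cv2.imwrite("pics/t2.png",cv2.resize(im[185:325,195:370,::-1],None,fx=4,fy=4,interpolation=cv2.INTER_CUBIC))
```

```text
[-96.76173489 -81.30827688] [504.77496406 -39.75585573  73.23908512] [9.99526208e-01 3.06772251e-02 2.36315289e-03 8.26667260e-04] [0.33550667 0.05343333 0.24815515]
```

View pics/t2.png

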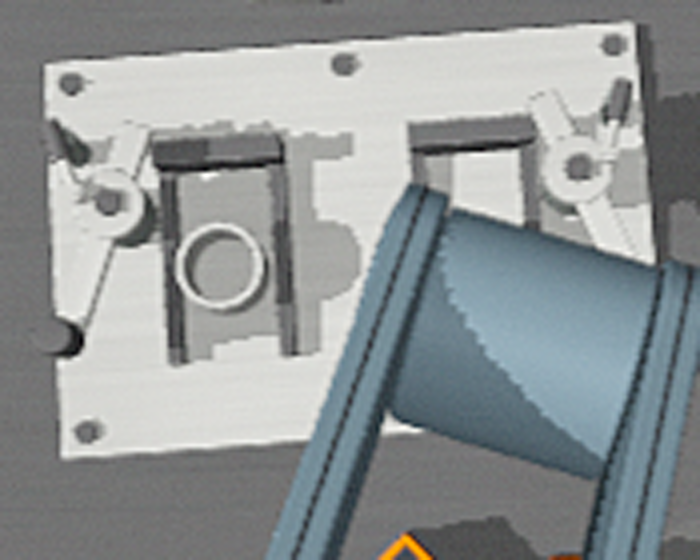

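The arm hides the tube from above, so I'll go by the readings. Next I centre the fingers in y and lower them to about 30 mm.

Call:
{"fn": "arm_command", "kwargs": {"commands": [[[0,-0.008,0],0,-1],[[0,0,0.036],0,-1],[[0,0,0.036],0,-1],[[0.02,0,0],0,-1],[[0.01,0,0],0,-1]]}}

```text
t: 2.65
tool_pos: [521.1, -32.7, 27.7]
ee_rot: [1.0, 0.031, 0.0, 0.0]
wrist_force: [-0.3, 0.1, 0.7]
grip_width: -0.003
grasp_force: 0.0
```

Call:
{"fn": "arm_command", "kwargs": {"commands": [[[0.006,0,0],0,-1],[[0.006,0,0],0,-1],[[0.006,0,0],0,-1],[[0.006,0,0],0,-1],[[0.006,0,0],0,-1]]}}

```text
t: 3.07
tool_pos: [537.9, -31.8, 27.7]
ee_rot: [1.0, 0.031, -0.001, -0.0]
wrist_force: [-3.3, 0.3, 2.0]
grip_width: -0.001
grasp_force: 1.8
```

Run:
```python
from h import *
s=bot.read_state(); print(F(s['tool_pos']),s['tool_pos'],s['ee_rot'],s['wrist_force'])
im=bot.camera("scene"); 
cv2.imwrite("pics/s2.png",cv2.resize(im[150:340,240:460,::-1],None,fx=3,fy=3,interpolation=cv2.INTER_CUBIC))
```

```text
[-63.16755822 -75.35774463] [537.94390075 -31.76841687  27.73638819] [ 9.99523191e-01  3.08726683e-02 -5.16601398e-04 -4.10934444e-05] [-3.33660954  0.30548182  1.99068105]
```

View pics/s2.png

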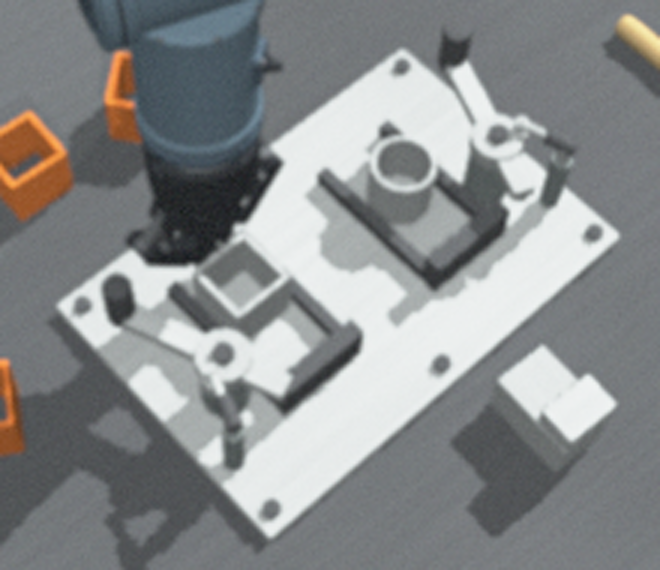

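The fingers touch the tube at −3 N. The tube (crop 240,275) stands upright between its rails and the gripper is clear of the post (crop 118,295). I keep pushing.

Call:
{"fn": "arm_command", "kwargs": {"commands": [[[0.006,0,0],0,-1],[[0.006,0,0],0,-1],[[0.006,0,0],0,-1],[[0.006,0,0],0,-1],[[0.006,0,0],0,-1]]}}

```text
t: 3.53
tool_pos: [556.6, -30.8, 27.3]
ee_rot: [1.0, 0.031, -0.0, -0.0]
wrist_force: [-2.7, 0.7, 2.6]
grip_width: -0.003
grasp_force: 1.5
```

Call:
{"fn": "arm_command", "kwargs": {"commands": [[[0.006,0,0],0,-1],[[0.006,0,0],0,-1],[[0.006,0,0],0,-1],[[0.006,0,0],0,-1],[[0.006,0,0],0,-1]]}}

```text
t: 3.95
tool_pos: [574.7, -29.6, 27.3]
ee_rot: [1.0, 0.031, 0.0, 0.0]
wrist_force: [-2.2, 0.0, 1.9]
grip_width: 0.002
grasp_force: 1.2
```

Call:
{"fn": "arm_command", "kwargs": {"commands": [[[0.003,0,0],0,-1],[[0.003,0,0],0,-1],[[0.003,0,0],0,-1],[[0.002,0,0],0,-1],[[0.002,0,0],0,-1]]}}

```text
t: 4.37
tool_pos: [582.1, -29.2, 27.3]
ee_rot: [1.0, 0.031, -0.0, -0.0]
wrist_force: [-2.2, -0.3, 1.3]
grip_width: 0.0
grasp_force: 1.1
```

Call:
{"fn": "arm_command", "kwargs": {"commands": [[[0.002,0,0],0,-1],[[0.002,0,0],0,-1],[[0.002,0,0],0,-1],[[0.001,0,0],0,-1],[[0.001,0,0],0,-1]]}}

```text
t: 4.78
tool_pos: [584.6, -29.0, 27.2]
ee_rot: [1.0, 0.031, -0.002, -0.0]
wrist_force: [-11.5, -2.3, 7.7]
grip_width: 0.002
grasp_force: 5.5
```

Call:
{"fn": "arm_command", "kwargs": {"commands": [[[0.002,0,0],0,-1],[[0.001,0,0],0,-1],[[0,0,0],0,-1],[[0,0,0],0,-1],[[0,0,0],0,-1]]}}

```text
t: 5.2
tool_pos: [584.6, -29.0, 27.3]
ee_rot: [1.0, 0.031, -0.004, -0.0]
wrist_force: [-15.3, -1.8, 10.9]
grip_width: -0.002
grasp_force: 7.5
```

Call:
{"fn": "arm_command", "kwargs": {"commands": [[[-0.01,0,0],0,-1],[[-0.05,0,0],0,-1],[[-0.05,0,0],0,-1],[[0,0,-0.066],0,-1],[[0,0,-0.066],0,-1]]}}

```text
t: 5.62
tool_pos: [517.1, -31.5, 103.8]
ee_rot: [1.0, 0.03, -0.005, -0.002]
wrist_force: [3.1, -0.3, 0.1]
grip_width: 0.0
grasp_force: 0.0
```

Call:
{"fn": "arm_command", "kwargs": {"commands": [[[0,0,-0.066],0,-1],[[0,0,-0.02],0.22,-1],[[0,0,0],0.22,-1],[[0,0,0],0.22,-1],[[0,0,0],0.22,-1]]}}

```text
t: 6.03
tool_pos: [523.9, -32.9, 159.2]
ee_rot: [0.98, -0.201, 0.002, -0.0]
wrist_force: [0.7, 0.4, -0.1]
grip_width: 0.005
grasp_force: 0.0
```

Call:
{"fn": "arm_command", "kwargs": {"commands": [[[0,0,0],0.22,-1],[[0,0,0],0.22,-1],[[0,0,0],0.22,-1],[[0,0,0],0.1,-1],[[0,0,0],0,-1]]}}

```text
t: 6.45
tool_pos: [523.5, -32.9, 158.4]
ee_rot: [0.921, -0.389, 0.001, -0.0]
wrist_force: [-0.6, -0.1, 0.5]
grip_width: -0.002
grasp_force: 0.0
```

Run:
```python
from h import *
s=bot.read_state(); print(F(s['tool_pos']),s['tool_pos'],s['ee_rot'],s['wrist_force'],s['joint_positions'])
from scipy.spatial.transform import Rotation as Ro
M=Ro.from_quat(s['ee_rot']).as_matrix(); print("heading",np.arctan2(M[1,0],M[0,0]))
im=bot.camera("scene"); 
cv2.imwrite("pics/s3.png",cv2.resize(im[150:340,240:460,::-1],None,fx=3,fy=3,interpolation=cv2.INTER_CUBIC))
u=np.array([.66,-.75])/np.hypot(.66,.75)
def post(th): return np.array([20-80*np.sin(1.2-th),-133-80*np.cos(1.2-th)])
for th,g in [(0,36),(0,24),(.2,22),(.75,22)]:
    f=post(th)-u*g; w=W(f); d=w-s['tool_pos'][:2]
    print(th,g,f,w.round(1),"tool shift/600",(M[:2,:2].T@d/600).round(4))
```

```text
[-77.6405592  -75.61441202] [523.51346544 -32.90691252 158.4184177 ] [ 9.21253509e-01 -3.88961414e-01  9.55764651e-04 -2.78004959e-04] [-0.56927809 -0.05809941  0.49727041] [-2.75826696e-01  2.73851232e-01  1.70310430e+00  3.44224168e-04
  1.16267162e+00  2.09384167e+00]
heading -0.7990093137558322
0 36 [ -78.34573109 -134.96293375] [526.4 -92.2] tool shift/600 [0.0742 0.0654]
0 24 [ -70.41819635 -143.97149595] [ 534.9 -100.7] tool shift/600 [0.0942 0.0652]
0.2 22 [ -61.85149247 -159.7084871 ] [ 544.4 -115.9] tool shift/600 [0.1234 0.0715]
0.75 22 [ -29.33105642 -188.52007082] [ 578.6 -142.7] tool shift/600 [0.1951 0.0618]
```

View pics/s3.png

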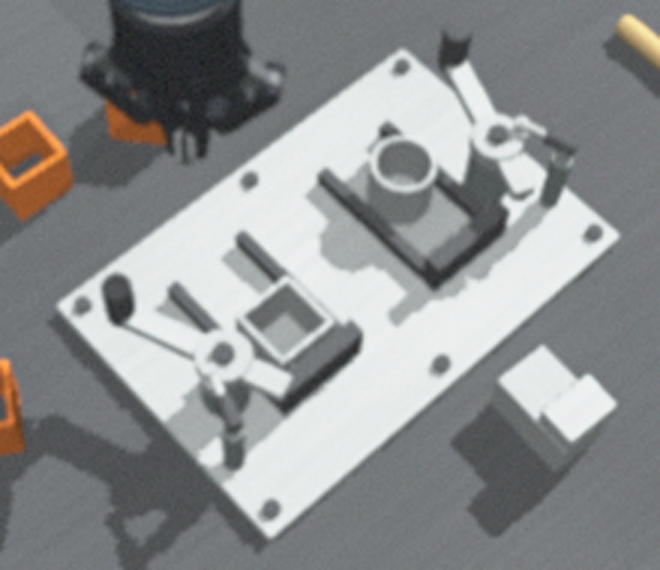

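The tube (crop 285,315) now stands upright and square against the backstop, and the clamp is still open with its post at crop (118,297). Next I move in behind the post on its inner side, above the arm.

Call:
{"fn": "arm_command", "kwargs": {"commands": [[[0.037,0.033,0],0,-1],[[0.037,0.033,0],0,-1],[[0,0,0.057],0,-1],[[0,0,0.057],0,-1],[[0,0,0],0,-1]]}}

```text
t: 6.92
tool_pos: [521.7, -91.4, 84.4]
ee_rot: [0.922, -0.388, -0.005, 0.0]
wrist_force: [-1.4, 0.5, -0.7]
grip_width: -0.003
grasp_force: 0.0
```

Call:
{"fn": "arm_command", "kwargs": {"commands": [[[0.005,0,0],0,-1],[[0.005,0,0],0,-1],[[0.005,0,0],0,-1],[[0.005,0,0],0,-1],[[0.005,0,0],0,-1]]}}

```text
t: 7.33
tool_pos: [535.9, -102.1, 91.2]
ee_rot: [0.922, -0.388, -0.0, -0.001]
wrist_force: [-6.7, 6.2, 7.0]
grip_width: -0.003
grasp_force: 4.7
```

Call:
{"fn": "arm_command", "kwargs": {"commands": [[[0.007,0,0],0,-1],[[0.007,0,0],0,-1],[[0.007,0,0],0,-1],[[0.007,0,0],0,-1],[[0.007,0,0],0,-1]]}}

```text
t: 7.75
tool_pos: [546.5, -116.6, 89.4]
ee_rot: [0.922, -0.388, -0.005, 0.0]
wrist_force: [-10.9, 2.4, 1.5]
grip_width: 0.001
grasp_force: 4.6
```

Run:
```python
from h import *
s=bot.read_state(); print(F(s['tool_pos']),s['tool_pos'],s['ee_rot'],s['wrist_force'])
im=bot.camera("scene"); 
cv2.imwrite("pics/s4.png",cv2.resize(im[150:340,240:460,::-1],None,fx=3,fy=3,interpolation=cv2.INTER_CUBIC))
```

```text
[ -59.84262766 -160.50994742] [ 546.45371083 -116.5595481    89.35132676] [ 9.21821127e-01 -3.87587559e-01 -4.63309701e-03  4.78689904e-04] [-10.91312365   2.41942999   1.46238297]
```

View pics/s4.png

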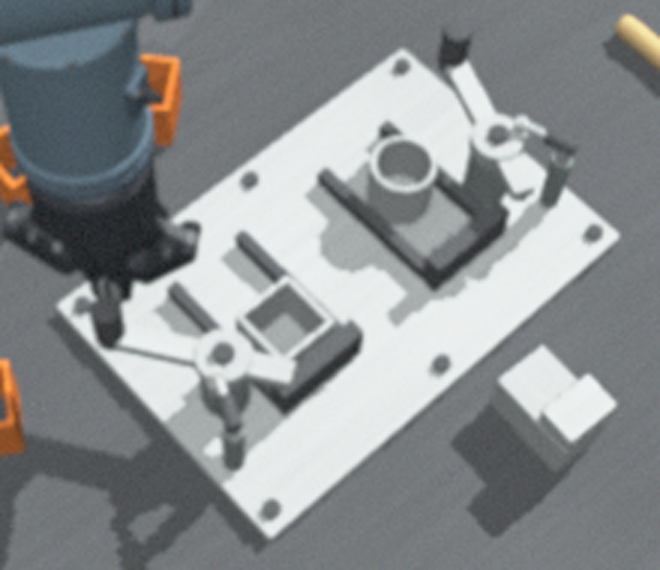

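The post (crop 108,325) has begun to turn with the fingers behind it, and the tube hasn't moved. I keep pushing.

Call:
{"fn": "arm_command", "kwargs": {"commands": [[[0.007,0,0],0,-1],[[0.007,0,0],0,-1],[[0.007,0,0],0,-1],[[0.007,0,0],0,-1],[[0.007,0,0],0,-1]]}}

```text
t: 8.22
tool_pos: [564.1, -132.7, 89.9]
ee_rot: [0.922, -0.388, -0.001, 0.0]
wrist_force: [-2.9, 0.5, -1.2]
grip_width: 0.003
grasp_force: 1.3
```

Call:
{"fn": "arm_command", "kwargs": {"commands": [[[0.006,0,0],0,-1],[[0.006,0,0],0,-1],[[0.006,0,0],0,-1],[[0.004,0,0],0,-1],[[0.004,0,0],0,-1]]}}

```text
t: 8.63
tool_pos: [577.1, -144.7, 90.2]
ee_rot: [0.922, -0.388, 0.001, 0.0]
wrist_force: [-0.6, 0.1, 0.5]
grip_width: -0.005
grasp_force: 0.0
```

Run:
```python
from h import *
s=bot.read_state(); print(F(s['tool_pos']),s['tool_pos'],s['ee_rot'],s['wrist_force'])
im=bot.camera("scene"); 
cv2.imwrite("pics/s5.png",cv2.resize(im[150:340,240:460,::-1],None,fx=3,fy=3,interpolation=cv2.INTER_CUBIC))
```

```text
[ -30.99419141 -190.49892431] [ 577.07668452 -144.73408433   90.19730287] [ 9.21615191e-01 -3.88104034e-01  8.35991575e-04  2.13581939e-05] [-0.62813362  0.08746372  0.51685347]
```

View pics/s5.png

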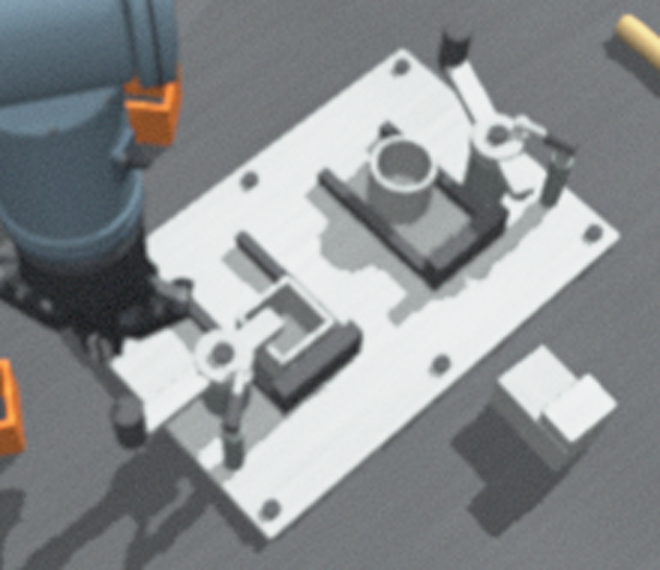

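The clamp has snapped over: its arm lies across the tube (crop 270,325) and the post is at crop (128,420), clear of the fingers. I retreat and check.

Call:
{"fn": "arm_command", "kwargs": {"commands": [[[-0.03,0,0],0,-1],[[0,0,-0.06],0,-1],[[0,0,-0.06],0,-1],[[0,0,-0.06],0,-1],[[-0.06,0,0],0,-1]]}}

```text
t: 9.1
tool_pos: [546.5, -111.1, 206.2]
ee_rot: [0.921, -0.389, 0.01, 0.001]
wrist_force: [2.5, 0.6, 1.3]
grip_width: -0.0
grasp_force: 0.0
```

Call:
{"fn": "arm_command", "kwargs": {"commands": [[[-0.06,0,0],0,-1],[[-0.06,0,0],0,-1],[[-0.05,0.03,0],0,-1],[[0,0,0],0,-1],[[0,0,0],0,-1]]}}

```text
t: 9.52
tool_pos: [453.0, -44.3, 198.1]
ee_rot: [0.922, -0.388, 0.0, 0.0]
wrist_force: [0.3, -0.5, 0.9]
grip_width: -0.0
grasp_force: 0.0
```

Run:
```python
from h import *
s=bot.read_state(); print(s['tool_pos'],s['wrist_force'])
im=bot.camera("scene"); 
cv2.imwrite("pics/s6.png",cv2.resize(im[120:360,200:480,::-1],None,fx=2.5,fy=2.5,interpolation=cv2.INTER_CUBIC))
```

```text
[453.01375734 -44.34142705 198.1405666 ] [ 0.27308344 -0.47574403  0.85780087]
```

View pics/s6.png

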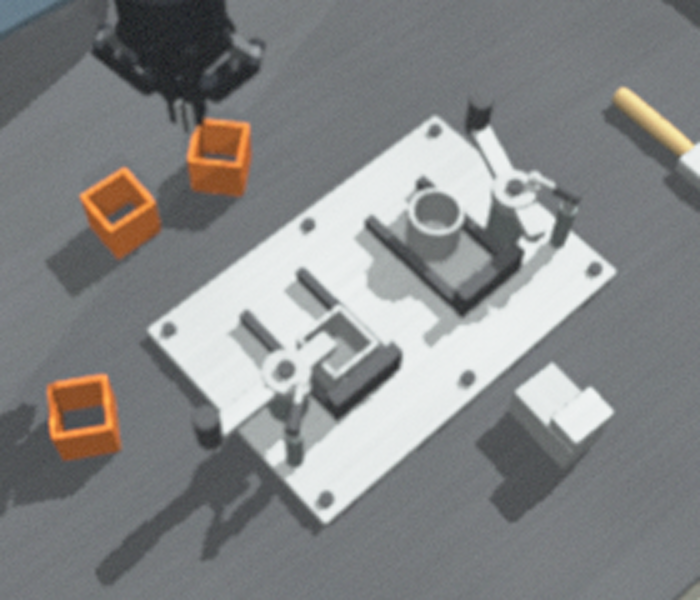

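The clamp stays locked over the square tube (crop 340,340), which is against its backstop. The post is at crop (207,428), nothing else has moved and the robot is clear.

```bash
python3 -c "
from station import bot
print(bot.job_done())"
```

```text
the job is handed in; nothing more can be done
None
```

The square tube in the right bay stands against its backstop with that bay's clamp locked over it, nothing else looked moved in the last picture, and I handed the job in at about 9.6 s.

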